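Pull-test the new crossbar post in the dish rack

TASK

The sprung drying post with the crossbar on top has just been snapped into the dish rack: prove that it holds before anything is hung on it. Grip its crossbar and pull straight up with about 12 N (never as much as 20 N), keep up the pull for two seconds, then ease the post gently back down until it is seated and let go. Do not pull the ball-headed post, and do not shift the bowl or the jug.

Things in the scene. Friction and masses are not known exactly. Their poses are not given: they have to be found in the camera images.
- crossbar_mid (a point): centre of the crossbar of the post to be tested: white plastic bar 60 mm long (this point's x axis), 14 wide, 16 high, level like a T on an upright steel stem 10 mm thick; about 152 mm above the work surface when seated. It cannot turn or tilt. Its socket is on the fixed steel dish rack: floor 310 x 440 mm, 22 mm above the work surface, wire rim up to 71 mm; all else in the rack is lower than the bar
- crossbar_post (a joint): how far the crossbar post is drawn up out of its socket, m: 0 seated, hard stop at 0.040. A spring in the snap socket pulls it back down: the pull is 0.4 N (its weight) plus 0.6 N per mm drawn up, so 12 N is 19 mm and 20 N is 33 mm. Moving it adds a little drag (1 N at 50 mm/s). Let go while drawn up, it snaps down
- ball_post (a joint): the same for the other post, which has a round white plastic ball of 30 mm diameter on top, ball centre 122 mm above the work surface, about 140 to 260 mm to one side of the crossbar post; not to be pulled
- bowl: green glass bowl, standing upside down on the rack's floor, 128 mm across the rim, 65 mm high; origin at the centre of its rim, on the rack's floor
- jug: orange plastic measuring jug, standing upright on the rack's floor, 86 mm across, 105 mm high, handle on its +y side reaching 71 mm from the axis; origin at the centre of its underside
Things that resemble listed ones, but are neither listed nor needed, are in the scene too. There is more than one size of the bowl; the one meant has the size given above.

How it is judged:
By the outcome, as a careful person would: the job done as asked, in the order asked, and still so for the second after the job is handed in, with the robot touching nothing.
It also fails if it takes over 38 s, if anything falls off the work surface, if the arm or the gripper's body presses on something with over 40 N, if the wrist force passes 120 N, or if a joint passes its speed limit or range.

ROBOT

A 6-joint arm with a two-finger parallel gripper is mounted at the origin on the work surface. World frame = base frame: x ahead of the robot, y to its left, z up, the work surface at z = 0. Lengths are in m, angles in rad, forces in N, time in s.
With the tool pointing down it reaches from about 0.25 to 0.725 m from the base axis. Payload 4 kg.
Tool frame: the origin (TCP) lies at the very end of the fingers, on their centre line; the grasp point (between the pads) lies 19 mm behind it; x points along the fingers, z is the direction in which the jaws open and shut, and the axes are right-handed (so a half turn about x gives the same grasp; the last joint's range is limited). The gripper opens to 85 mm and grips with 20 to 120 N. Pads are 22 mm wide; open, the fingers measure 114 mm over their backs; the gripper's body (76 mm by 85 mm) begins 54 mm behind the grasp point. The pads swing forward as they close: fully open they stand 13 mm farther back than shut.
Start: joints at [1.11, 0.241, 0.005, 1.335, 0, 1.571], TCP at [0.222, 0.448, 0.231] pointing down, gripper open.
Joint ranges: [-2.72, 2.72], [-1.05, 1.87], [-1.09, 1.28], [-1.99, 2.15], [-1.42, 1.44], [-3.14, 3.14]. Speed limits (rad/s): [2.79, 2.79, 3.14, 3.14, 3.14, 3.14].

INTERFACE

Orientations are given as a unit quaternion [x, y, z, w].
In Python, from workcell import bot gives the robot as it stands.
- The arm moves only by the tool apply_moves, never from a script. Its argument "targets" is one flat list of numbers, 7 for each row, row after row: the shift along the tool's x, y, z in units of 25 cm (1.0 is 25 cm), then the turn, a rotation vector about the tool's x, y, z in units of 0.5 rad (1.0 is 0.5 rad), then the opening, from 0 (shut) to 1 (fully open). In form: [tx, ty, tz, wx, wy, wz, claw, tx, ty, tz, wx, wy, wz, claw, ...]. A call has 1 to 12 rows; each row is the pose to reach, as a shift and turn from the pose commanded when the call began, along the tool's axes at that moment; what a row does not reach only later rows make up. A row lasts 1/12 s, in which the tool goes at most 41.7 mm and 7.16 degrees, less where a joint would pass 70% of its speed; a pose out of reach is approached as far as the arm can. A call with a number of a shift or a turn outside -1 to 1 is refused whole. A call with a gripper value outside its range is refused whole. The fingers move at their own pace and stop on an object; the grip force is fixed at half the most. Time passes only in rows, so rows that repeat a pose let the fingers close. It gives the time, the measured TCP pose, the force and the opening at its end, in the units of the state.
- bot.get_obs(): the state, without advancing time (a new reading comes with each control period).
- bot.camera(name): name is "side" or "top"; returns (picture, depth): 384x512x3 uint8, red, green, blue; 384x512 float32, m along the optical axis (not along the pixel's ray), 0 where there is no reading.
- bot.camera_params(name): a dict with "fx", "fy", "cx", "cy" (pixels), "T" (4x4, takes a point from camera to world coordinates). Camera axes: x right, y up, looking along -z (the intrinsics and any distortion apply to the point x, -y, -z); pixel columns grow to the right and rows downward; lengths in m; the calibration is good to about 2 mm. A picture is of the moment at which its call begins. camera_params takes no time and is no camera call.
- bot.job_done(): hands the job in, once; it reports no verdict.
The state is a dict: "clock": time; "joint_pos": joint angles; "joint_vel": joint speeds; "tau": joint torques, N m; "eef_pos": TCP position; "tool_rot": TCP orientation; "ft_force": force on the tool from outside, world axes, zero at the start; "ft_torque": the same for the moment, N m; "grip_width": finger opening in m.
Only numpy, scipy, OpenCV 4.12 (cv2) and the standard library are available. Lean on these libraries where they do the work, as an engineer would, in place of code of your own. Each camera call takes 0.05 s, during which the arm holds its last target.

## Working session

There is one attempt and no reset: what is moved stays moved. The work goes in short steps, Python scripts to look and compute and a tool call to move; the robot and the scene stay as the last step left them, time stands still between calls to the robot, and variables do not carry over. Pictures are saved under pics/ and viewed, and the job is handed in when it is done.

Besides the shell and the picture viewer there is one more tool, called after "Request:" as name(argument=value, ...), one argument or row to a line, values as JSON. apply_moves: Moves the arm, as the interface text tells. Its arguments: {"type":"object","properties":{"targets":{"type":"array"}},"required":["targets"]}

```bash
mkdir -p pics; ls; python3 - <<'E'
from workcell import bot
import cv2,numpy as np
o=bot.get_obs()
print(o)
for n in("top","side"):
    p,d=bot.camera(n); cv2.imwrite(f"pics/{n}0.png",p[:,:,::-1]); np.savez(f"{n}0.npz",p=p,d=d)
    c=bot.camera_params(n); print(n,c)
E
```

```text
pics
{'clock': 0.0, 'joint_pos': array([1.11000952e+00, 2.41409669e-01, 3.74125826e-03, 1.33519816e+00,
       1.78567645e-06, 1.57079751e+00]), 'joint_vel': array([-0.0007151 ,  0.0001328 ,  0.00092765,  0.00011915, -0.0004667 ,
        0.00043203]), 'tau': array([-1.18573655e-03, -3.72324729e+01,  2.52404022e+01,  1.70134770e-02,
       -9.62874469e-05, -1.60056817e-05]), 'eef_pos': array([0.22204884, 0.44729338, 0.23042111]), 'tool_rot': array([-0.37299264,  0.6015909 ,  0.37222233,  0.60034608]), 'ft_force': array([-0.92074062,  0.19013824,  0.69464487]), 'ft_torque': array([-0.01361679,  0.02285967, -0.01000483]), 'grip_width': 0.08531647742992468}
top {'fx': 477.08480846905394, 'fy': 477.08480846905394, 'cx': 260.39147452449424, 'cy': 195.81829002768086, 'T': array([[ 0.01407596,  0.98152839, -0.19079804,  0.32603415],
       [-0.99987143,  0.01235108, -0.01022659, -0.0438555 ],
       [-0.00768113,  0.19091746,  0.98157604,  1.28758589],
       [ 0.        ,  0.        ,  0.        ,  1.        ]])}
side {'fx': 451.0431129329251, 'fy': 451.0431129329251, 'cx': 248.03639163286206, 'cy': 187.96548328921267, 'T': array([[ 0.8814313 ,  0.23342398, -0.4105997 ,  0.09630745],
       [-0.47193681,  0.46992655, -0.7459522 , -0.83242144],
       [ 0.01882857,  0.85128273,  0.52436933,  0.68296325],
       [ 0.        ,  0.        ,  0.        ,  1.        ]])}
```

View pics/top0.png

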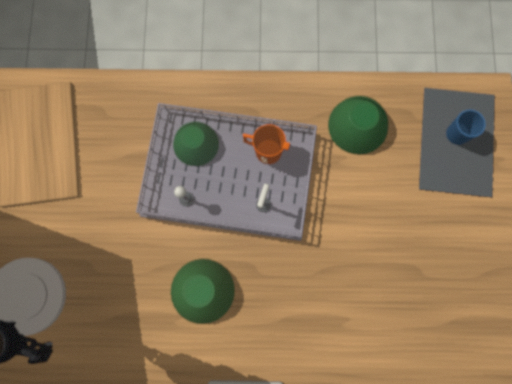

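View pics/side0.png

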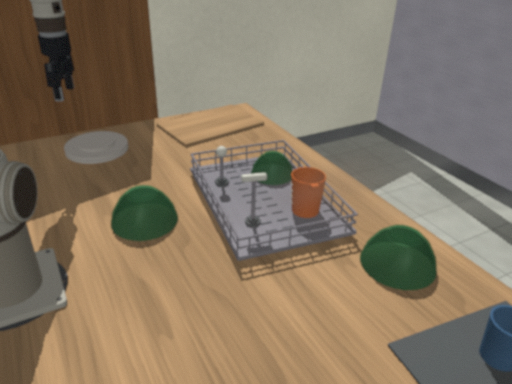

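The top view shows the crossbar at about (264,195), running nearly along image rows, with the ball post at (180,192) and the jug at (268,143). In the side view the bar is at (254,177) and the ball at (221,151).

```bash
cat > h.py <<'E'
import numpy as np,cv2
from workcell import bot
def ray(n,u,v):
    c=bot.camera_params(n);T=c["T"]
    d=T[:3,:3]@np.array([(u-c["cx"])/c["fx"],-(v-c["cy"])/c["fy"],-1.]);return T[:3,3],d
def plane(n,u,v,z):
    o,d=ray(n,u,v);return o+d*(z-o[2])/d[2]
def tri(a,b):
    o1,d1=a;o2,d2=b
    s=np.linalg.lstsq(np.c_[d1,-d2],o2-o1,rcond=None)[0]
    p,q=o1+s[0]*d1,o2+s[1]*d2;return (p+q)/2,np.linalg.norm(p-q)
def white(p,roi,th):
    x0,y0,x1,y1=roi;m=np.zeros(p.shape[:2],np.uint8)
    q=p[y0:y1,x0:x1].astype(int);m[y0:y1,x0:x1]=((q.min(2)>th)&(q.max(2)-q.min(2)<40))*255
    cs=cv2.findContours(m,cv2.RETR_EXTERNAL,cv2.CHAIN_APPROX_NONE)[0]
    c=max(cs,key=cv2.contourArea);k=np.zeros_like(m);cv2.drawContours(k,[c],-1,255,-1)
    M=cv2.moments(k,True);return np.array([M['m10'],M['m01']])/M['m00'],cv2.minAreaRect(c),int((k>0).sum()),k
E
python3 - <<'E'
from h import *
T=np.load("top0.npz");S=np.load("side0.npz")
for nm,rt,rs,z in(("bar",(250,175,280,215),(235,165,275,190),.158),("ball",(168,180,195,205),(210,140,232,162),.122)):
    for th in(150,170):
        a=white(T['p'],rt,th);b=white(S['p'],rs,th)
        print(nm,th,a[:3],b[:3]); print(' plane',plane("top",*a[0],z),plane("side",*b[0],z-.004),'tri',tri(ray("top",*a[0]),ray("side",*b[0])))
        if nm=="bar":
            box=cv2.boxPoints(a[1]);P=np.array([plane("top",u,v,.160) for u,v in box]);print(P.round(4))
            ys,xs=np.nonzero(a[3]);W=np.array([plane("top",u,v,.158)[:2] for u,v in zip(xs,ys)])
            w,V=np.linalg.eigh(np.cov(W.T));print('axis',V[:,1],np.sqrt(12*w))
for nm,u,v in(("bar",264,195),):
    d=T['d'][v-2:v+3,u-2:u+3];print(d)
cv2.imwrite("pics/z1.png",np.hstack([cv2.resize(T['p'][165:225,235:295,::-1],(390,390),interpolation=0),cv2.resize(S['p'][150:210,225:285,::-1],(390,390),interpolation=0)]))
E
```

```text
bar 150 (array([262.22047244, 194.20472441]), ((262.0500183105469, 194.35000610351562), (5.3758721351623535, 24.033309936523438), 18.43494987487793), 127) (array([252.15294118, 174.51764706]), ((253.0, 175.0), (4.0, 24.0), 90.0), 85)
 plane [ 0.54962494 -0.03644534  0.158     ] [ 0.54763328 -0.03109644  0.154     ] tri (array([ 0.54771705, -0.03553746,  0.15674114]), np.float64(0.0046007332473770235))
[[ 0.5229 -0.0212  0.16  ]
 [ 0.5791 -0.0387  0.16  ]
 [ 0.5751 -0.0511  0.16  ]
 [ 0.5189 -0.0335  0.16  ]]
axis [-0.96055259  0.27809841] [0.01283893 0.05781712]
bar 170 (array([262.08988764, 194.79775281]), ((262.1263427734375, 194.69573974609375), (3.996884822845459, 22.132007598876953), 17.354022979736328), 89) (array([250.85714286, 174.64285714]), ((252.5, 175.0), (2.0, 21.0), 90.0), 42)
 plane [ 0.54816233 -0.03614972  0.158     ] [ 0.54461826 -0.03026402  0.154     ] tri (array([ 0.5454839 , -0.03493727,  0.15682776]), np.float64(0.006198918757206269))
[[ 0.5235 -0.0241  0.16  ]
 [ 0.5756 -0.0393  0.16  ]
 [ 0.5727 -0.0485  0.16  ]
 [ 0.5207 -0.0333  0.16  ]]
axis [-0.96130033  
[... 241 characters left out ...]
] [0.57225467 0.19389339 0.118     ] tri (array([0.56272696, 0.17437813, 0.12877743]), np.float64(0.0008745333911977384))
ball 170 (array([177.42105263, 190.36842105]), ((177.5, 190.5), (7.0, 5.0), 90.0), 38) (array([220.8, 147.3]), ((221.0, 147.0), (4.0, 2.0), 0.0), 10)
 plane [0.56385924 0.17572921 0.122     ] [0.57272043 0.19591598 0.118     ] tri (array([0.56242307, 0.17416025, 0.12996818]), np.float64(0.00039972277918833737))
[[1.1496785 1.1497068 1.1504493 1.1490194 1.1496761]
 [1.1506871 1.1476579 1.1496092 1.1454337 1.1549476]
 [1.1466163 1.1517661 1.1484257 1.1521038 1.157811 ]
 [1.1451615 1.1513172 1.1493884 1.146519  1.2898179]
 [1.1463051 1.1481795 1.1492395 1.151727  1.2892301]]
```

View pics/z1.png

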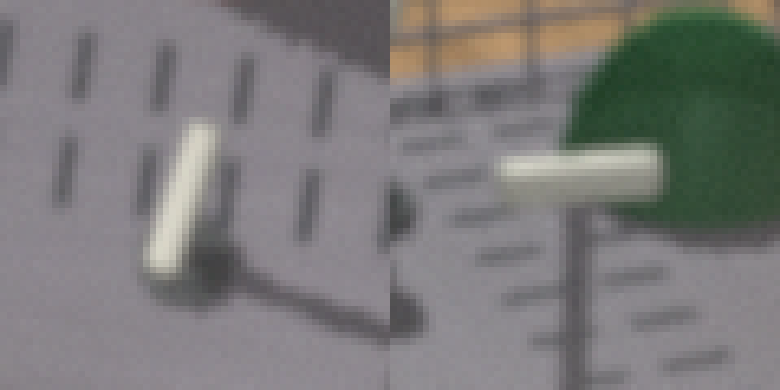

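```bash
python3 - <<'E'
from h import *
for n,roi in(("top",(245,175,285,215)),("side",(230,162,280,192))):
    f=np.load(n+"0.npz");c=bot.camera_params(n);x0,y0,x1,y1=roi
    v,u=np.mgrid[y0:y1,x0:x1];d=f['d'][y0:y1,x0:x1]
    P=np.stack([(u-c['cx'])/c['fx']*d,-(v-c['cy'])/c['fy']*d,-d],-1)@c['T'][:3,:3].T+c['T'][:3,3]
    m=(P[...,2]>.142)&(P[...,2]<.175)&(d>0);Q=P[m]
    m8=m.astype(np.uint8)*255
    cs=max(cv2.findContours(m8,cv2.RETR_EXTERNAL,cv2.CHAIN_APPROX_NONE)[0],key=cv2.contourArea)
    r=cv2.minAreaRect(cs);ctr=np.array(r[0])+[x0,y0]
    print(n,m.sum(),r,ctr,'med',np.median(Q,0),'min',Q.min(0),'max',Q.max(0),'plane',plane(n,*ctr,.152))
    w,V=np.linalg.eigh(np.cov(Q[:,:2].T));print('axis',V[:,1],np.sqrt(12*w),np.degrees(np.arctan2(V[1,1],V[0,1])))
print(tri(ray("top",262.4,194.9),ray("side",253.5,176.2)),plane("top",262.4,194.9,.158),plane("side",253.5,176.2,.152))
for a in [(242,177.5),(265.5,175.5)]: print(plane("side",*a,.152))
E
```

```text
top 145 ((18.000001907348633, 20.0), (5.692099571228027, 24.66576385498047), 18.434946060180664) [263.00000191 195.        ] med [ 0.54750502 -0.03833902  0.15992674] min [ 0.51898295 -0.05032034  0.14576419] max [ 0.57872733 -0.02424712  0.16589073] plane [ 0.54887    -0.03832294  0.152     ]
axis [-0.95636397  0.29217797] [0.0140784  0.05981523] 163.01160704785522
side 189 ((24.0413818359375, 14.996553421020508), (8.304548263549805, 24.498416900634766), 85.2363510131836) [254.04138184 176.99655342] med [ 0.54539002 -0.0437722   0.15573307] min [ 0.51892811 -0.05599612  0.14226824] max [ 0.57593911 -0.02815064  0.16202656] plane [ 0.54773959 -0.04022417  0.152     ]
axis [-0.95582672  0.29393075] [0.01208643 0.05834454] 162.90656843319823
(array([ 0.54868364, -0.03670352,  0.15215924]), np.float64(0.0008204846568763993)) [ 0.54792031 -0.03690132  0.158     ] [ 0.5483883  -0.03640995  0.152     ]
[ 0.52141894 -0.02980513  0.152     ]
[ 0.57531703 -0.0460659   0.152     ]
```

```bash
cat >> h.py <<'E'
from scipy.spatial.transform import Rotation as Rn
def plan(p,ang):
    o=bot.get_obs();R=Rn.from_quat(o['tool_rot']);M=R.as_matrix()
    print('t',o['clock'],'pos',o['eef_pos'].round(4),'F',o['ft_force'].round(2),'q',o['joint_pos'].round(3),'w',o['grip_width']);print(M.round(3))
    print('shift units',(M.T@(np.array(p)-o['eef_pos'])/.25).round(4))
    for s in(1,-1):
        x=np.array([0,0,-1.]);z=s*np.array([np.cos(ang),np.sin(ang),0]);G=np.c_[x,np.cross(z,x),z]
        print('turn units',((R.inv()*Rn.from_matrix(G)).as_rotvec()/.5).round(4))
E
python3 -c "
from h import *
plan([.548,-.0375,.23],np.radians(73))"
```

```text
t 0.1 pos [0.2221 0.4473 0.2305] F [ 1.04 -0.49 -0.22] q [ 1.11   0.241  0.004  1.335 -0.     1.571] w 0.0852534027642752
[[-0.001 -0.896  0.445]
 [-0.002  0.445  0.896]
 [-1.    -0.    -0.002]]
shift units [ 0.0042 -2.03   -1.1573]
turn units [-3.282e-01 -3.800e-03 -3.000e-04]
turn units [ 5.955e+00 -4.000e-04  5.700e-03]
```

Request:
apply_moves(
  targets=[0,-0.13,-0.07,-0.1,0,0,1,0,-0.26,-0.14,-0.2,0,0,1,0,-0.39,-0.21,-0.3,0,0,1,0,-0.52,-0.28,-0.328,0,0,1,0,-0.65,-0.36,-0.328,0,0,1,0,-0.78,-0.43,-0.328,0,0,1,0,-0.91,-0.5,-0.328,0,0,1,0,-1,-0.57,-0.328,0,0,1],
)

```text
clock: 0.77
eef_pos: [0.3842, 0.2069, 0.231]
tool_rot: [-0.42, 0.569, 0.42, 0.569]
ft_force: [1.4, 1.2, 1.0]
grip_width: 0.0853
```

```bash
python3 -c "
from h import *
plan([.548,-.0375,.23],np.radians(73))"
```

```text
t 0.7667 pos [0.3842 0.2069 0.231 ] F [1.39 1.17 1.05] q [ 4.950e-01  1.150e-01 -1.500e-01  1.306e+00 -1.000e-03  7.930e-01] w 0.08531087983307688
[[ 0.    -0.956  0.294]
 [-0.001  0.294  0.956]
 [-1.    -0.    -0.   ]]
shift units [ 0.0048 -0.9136 -0.7421]
turn units [-0.003  -0.0009  0.0009]
turn units [6.2802e+00 1.5000e-03 1.4000e-03]
```

Request:
apply_moves(
  targets=[0,-0.12,-0.09,0,0,0,1,0,-0.24,-0.19,0,0,0,1,0,-0.36,-0.29,0,0,0,1,0,-0.48,-0.39,0,0,0,1,0,-0.6,-0.49,0,0,0,1,0,-0.72,-0.59,0,0,0,1,0,-0.82,-0.67,0,0,0,1,0,-0.88,-0.72,0,0,0,1,0,-0.914,-0.742,0,0,0,1,0,-0.914,-0.742,0,0,0,1],
)

```text
clock: 1.6
eef_pos: [0.5478, -0.0367, 0.2304]
tool_rot: [-0.42, 0.569, 0.42, 0.569]
ft_force: [-0.1, 0.8, 0.0]
grip_width: 0.0852
```

```bash
python3 - <<'E'
from h import *
for n,z in(("side",'s1'),("top",'t1')):
    p,d=bot.camera(n); cv2.imwrite(f"pics/{z}.png",p[:,:,::-1])
plan([.548,-.0375,.133],np.radians(73))
E
```

```text
t 1.7 pos [ 0.5465 -0.0345  0.2308] F [ 0.15  0.35 -0.39] q [-6.300e-02  3.370e-01  1.360e-01  1.371e+00  1.000e-03  2.330e-01] w 0.08529057707595634
[[-0.002 -0.956  0.292]
 [ 0.001  0.292  0.956]
 [-1.     0.002  0.   ]]
shift units [ 0.3912 -0.01   -0.0096]
turn units [ 0.0002  0.0004 -0.0036]
turn units [-6.283e+00  5.600e-03  6.000e-04]
```

View pics/s1.png

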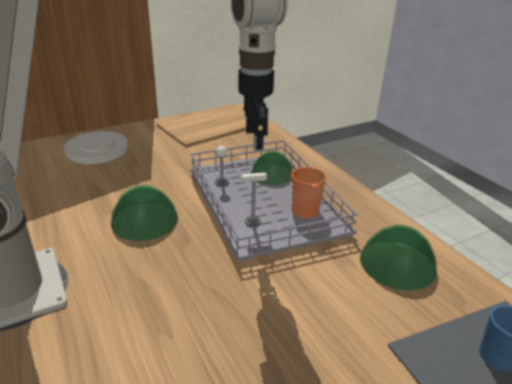

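```bash
python3 - <<'E'
from h import *
for n in("side","top"):
    c=bot.camera_params(n)
    for p in([.5465,-.0345,.2308],[.5465+.012,-.0345+.04,.2438],[.5465-.012,-.0345-.04,.2438],[.548,-.0375,.152]):
        q=np.linalg.inv(c['T'])@np.r_[p,1];print(n,p,c['cx']-c['fx']*q[0]/q[2],c['cy']+c['fy']*q[1]/q[2])
E
```

```text
side [0.5465, -0.0345, 0.2308] 253.23862619106217 145.78101957683305
side [0.5585, 0.005499999999999998, 0.2438] 249.62294288566878 132.81179822294123
side [0.5345, -0.07450000000000001, 0.2438] 257.4110361446774 148.85204917083422
side [0.548, -0.0375, 0.152] 253.57850877639981 176.44646797419975
top [0.5465, -0.0345, 0.2308] 261.2162938244866 189.29931130512927
top [0.5585, 0.005499999999999998, 0.2438] 243.4124370554248 182.6558124791933
top [0.5345, -0.07450000000000001, 0.2438] 279.0406994401802 193.59445116249682
top [0.548, -0.0375, 0.152] 262.65604012741215 195.34779001539695
```

View pics/t1.png

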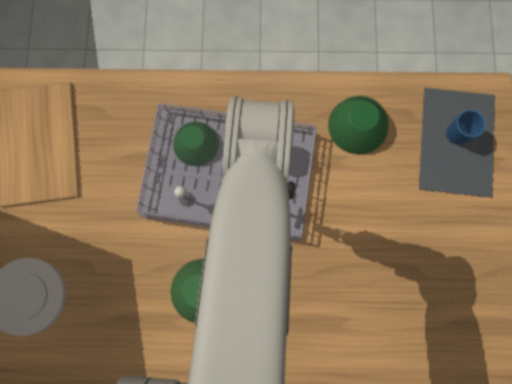

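Request:
apply_moves(
  targets=[0.06,-0.01,-0.01,0,0,0,1,0.13,-0.01,-0.01,0,0,0,1,0.2,-0.01,-0.01,0,0,0,1,0.26,-0.01,-0.01,0,0,0,1,0.31,-0.01,-0.01,0,0,0,1,0.35,-0.01,-0.01,0,0,0,1,0.375,-0.01,-0.01,0,0,0,1,0.39,-0.01,-0.01,0,0,0,1,0.39,-0.01,-0.01,0,0,0,1],
)

```text
clock: 2.45
eef_pos: [0.5483, -0.0376, 0.1334]
tool_rot: [-0.421, 0.568, 0.421, 0.568]
ft_force: [-0.1, -0.3, -0.3]
grip_width: 0.0853
```

```bash
python3 - <<'E'
from h import *
p,d=bot.camera("side"); cv2.imwrite("pics/s2.png",cv2.resize(p[110:250,180:320,::-1],(560,560)))
plan([.548,-.0375,.133],np.radians(73))
E
```

```text
t 2.5 pos [ 0.5488 -0.0379  0.134 ] F [0.3  0.38 0.01] q [-0.069  0.398 -0.034  1.139  0.     0.227] w 0.08529243822496702
[[ 0.    -0.956  0.292]
 [ 0.     0.292  0.956]
 [-1.    -0.     0.   ]]
shift units [0.0041 0.0034 0.0005]
turn units [0.0011 0.0002 0.0002]
turn units [-6.282e+00 -3.000e-04  3.000e-04]
```

View pics/s2.png

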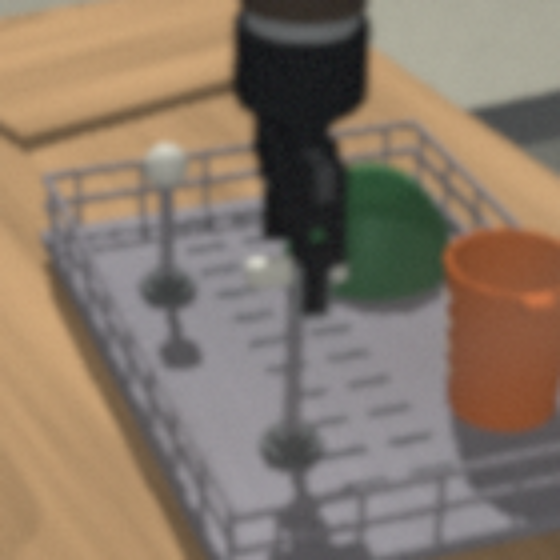

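The fingers straddle the bar, which shows on both sides of the near finger, with the stem at (296,360). I'll close the gripper gradually.

Request:
apply_moves(
  targets=[0,0,0,0,0,0,0.6,0,0,0,0,0,0,0.4,0,0,0,0,0,0,0.3,0,0,0,0,0,0,0.25,0,0,0,0,0,0,0.2,0,0,0,0,0,0,0.16,0,0,0,0,0,0,0.12],
)

```text
clock: 3.08
eef_pos: [0.5486, -0.0395, 0.1342]
tool_rot: [-0.421, 0.569, 0.42, 0.568]
ft_force: [-2.1, -3.4, 2.7]
grip_width: 0.0126
```

Request:
apply_moves(
  targets=[0,0,0,0,0,0,0.05,0,0,0,0,0,0,0,0,0,0,0,0,0,0,0,0,0,0,0,0,0],
)

```text
clock: 3.42
eef_pos: [0.5486, -0.0395, 0.1342]
tool_rot: [-0.421, 0.569, 0.42, 0.568]
ft_force: [-1.6, -4.8, 3.6]
grip_width: 0.0131
```

```bash
python3 - <<'E'
from h import *
p,d=bot.camera("side"); cv2.imwrite("pics/s3.png",cv2.resize(p[110:250,180:320,::-1],(560,560)))
plan([.548,-.0375,.133],np.radians(73))
E
```

```text
t 3.4667 pos [ 0.5486 -0.0395  0.1342] F [-1.35 -4.03  2.91] q [-0.071  0.398 -0.034  1.139 -0.002  0.227] w 0.013277672166326446
[[-0.    -0.956  0.293]
 [-0.002  0.293  0.956]
 [-1.    -0.001 -0.002]]
shift units [0.0047 0.0047 0.0069]
turn units [-0.0019 -0.0042  0.0011]
turn units [6.2813e+00 1.7000e-03 6.6000e-03]
```

View pics/s3.png

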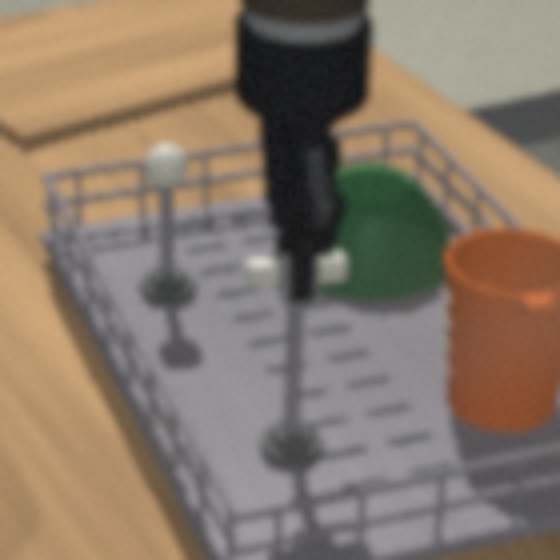

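The grip is centred on the bar over the stem: width 13 mm, near finger at (300,275). I'll start the pull slowly and compare force with lift.

Request:
apply_moves(
  targets=[-0.003,0,0,0,0,0,0,-0.006,0,0,0,0,0,0,-0.009,0,0,0,0,0,0,-0.012,0,0,0,0,0,0,-0.015,0,0,0,0,0,0,-0.018,0,0,0,0,0,0,-0.021,0,0,0,0,0,0,-0.024,0,0,0,0,0,0,-0.024,0,0,0,0,0,0,-0.024,0,0,0,0,0,0],
)

```text
clock: 4.3
eef_pos: [0.5485, -0.0395, 0.1389]
tool_rot: [-0.421, 0.569, 0.42, 0.568]
ft_force: [0.6, -4.9, -3.4]
grip_width: 0.0129
```

```bash
python3 - <<'E'
from h import *
plan([.548,-.0375,.153],np.radians(73))
E
```

```text
t 4.3 pos [ 0.5485 -0.0395  0.1389] F [ 0.56 -4.87 -3.43] q [-0.071  0.395 -0.025  1.152 -0.002  0.227] w 0.01293091176585682
[[-0.001 -0.956  0.293]
 [-0.002  0.293  0.956]
 [-1.     0.001 -0.002]]
shift units [-0.0566  0.0043  0.0067]
turn units [-0.0018 -0.0046 -0.0012]
turn units [ 6.2814e+00 -1.8000e-03  7.2000e-03]
```

Request:
apply_moves(
  targets=[-0.005,0,0,0,0,0,0,-0.01,0,0,0,0,0,0,-0.016,0,0,0,0,0,0,-0.022,0,0,0,0,0,0,-0.028,0,0,0,0,0,0,-0.034,0,0,0,0,0,0,-0.04,0,0,0,0,0,0,-0.046,0,0,0,0,0,0,-0.052,0,0,0,0,0,0,-0.056,0,0,0,0,0,0,-0.06,0,0,0,0,0,0,-0.06,0,0,0,0,0,0],
)

```text
clock: 5.3
eef_pos: [0.5484, -0.0394, 0.1524]
tool_rot: [-0.42, 0.57, 0.42, 0.567]
ft_force: [3.1, -4.8, -10.4]
grip_width: 0.0129
```

```bash
python3 - <<'E'
from h import *
plan([.548,-.0375,.1535],np.radians(73))
p,d=bot.camera("side"); cv2.imwrite("pics/s4.png",cv2.resize(p[110:250,180:320,::-1],(560,560)))
for i in range(2):
    bot.camera("side");print(bot.get_obs()['ft_force'])
E
```

```text
t 5.3 pos [ 0.5484 -0.0394  0.1524] F [  3.07  -4.83 -10.43] q [-0.071  0.385 -0.002  1.186 -0.002  0.227] w 0.012942390310508117
[[-0.003 -0.956  0.293]
 [-0.002  0.293  0.956]
 [-1.     0.002 -0.003]]
shift units [-0.0046  0.0039  0.0069]
turn units [-0.0018 -0.0052 -0.0038]
turn units [ 6.2814e+00 -6.0000e-03  8.2000e-03]
[  3.16477644  -5.64164088 -11.25432458]
[  3.90572469  -4.73283417 -10.53437542]
```

View pics/s4.png

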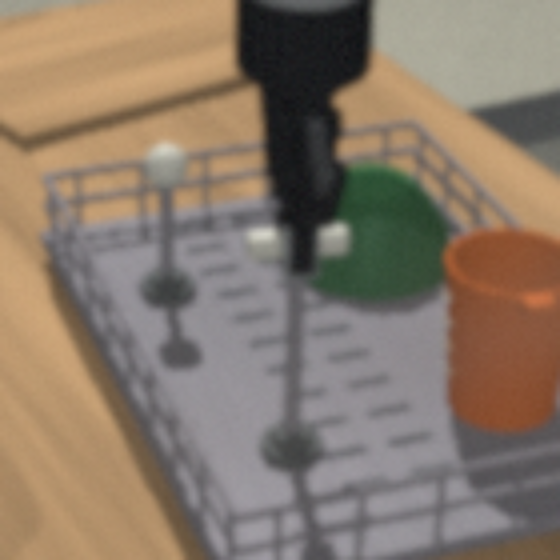

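The bar has risen with the gripper: its row went from 268 to 240 in the crop, about 18 mm. A little more, then the hold.

Request:
apply_moves(
  targets=[-0.003,0,0,0,0,0,0,-0.006,0,0,0,0,0,0,-0.006,0,0,0,0,0,0,-0.006,0,0,0,0,0,0,-0.006,0,0,0,0,0,0,-0.006,0,0,0,0,0,0,-0.006,0,0,0,0,0,0,-0.006,0,0,0,0,0,0,-0.006,0,0,0,0,0,0,-0.006,0,0,0,0,0,0,-0.006,0,0,0,0,0,0,-0.006,0,0,0,0,0,0],
)

```text
clock: 6.45
eef_pos: [0.5484, -0.0394, 0.1535]
tool_rot: [-0.42, 0.57, 0.42, 0.567]
ft_force: [3.6, -5.9, -10.8]
grip_width: 0.0133
```

Request:
apply_moves(
  targets=[0,0,0,0,0,0,0,0,0,0,0,0,0,0,0,0,0,0,0,0,0,0,0,0,0,0,0,0,0,0,0,0,0,0,0,0,0,0,0,0,0,0,0,0,0,0,0,0,0,0,0,0,0,0,0,0,0,0,0,0,0,0,0,0,0,0,0,0,0,0,0,0,0,0,0,0,0,0,0,0,0,0,0,0],
)

```text
clock: 7.45
eef_pos: [0.5484, -0.0394, 0.1535]
tool_rot: [-0.42, 0.57, 0.42, 0.567]
ft_force: [3.8, -6.1, -11.3]
grip_width: 0.0128
```

Request:
apply_moves(
  targets=[0,0,0,0,0,0,0,0,0,0,0,0,0,0,0,0,0,0,0,0,0,0,0,0,0,0,0,0],
)

```text
clock: 7.78
eef_pos: [0.5484, -0.0395, 0.1535]
tool_rot: [-0.42, 0.57, 0.42, 0.567]
ft_force: [4.0, -5.2, -11.4]
grip_width: 0.0129
```

```bash
python3 - <<'E'
from h import *
plan([.5486,-.0395,.1342],np.radians(73))
p,d=bot.camera("side"); cv2.imwrite("pics/s5.png",cv2.resize(p[110:250,180:320,::-1],(560,560)))
for i in range(2):
    bot.camera("side");print(bot.get_obs()['ft_force'])
E
```

```text
t 7.7833 pos [ 0.5484 -0.0395  0.1535] F [  4.    -5.17 -11.42] q [-0.071  0.385 -0.     1.189 -0.002  0.227] w 0.012906853520136747
[[-0.003 -0.956  0.293]
 [-0.002  0.293  0.956]
 [-1.     0.002 -0.003]]
shift units [ 0.0771 -0.0009  0.0003]
turn units [-0.0019 -0.0054 -0.0044]
turn units [ 6.2813 -0.0069  0.0085]
[  2.75823158  -4.89866077 -11.87299767]
[  4.12355796  -6.15459598 -11.65433962]
```

View pics/s5.png

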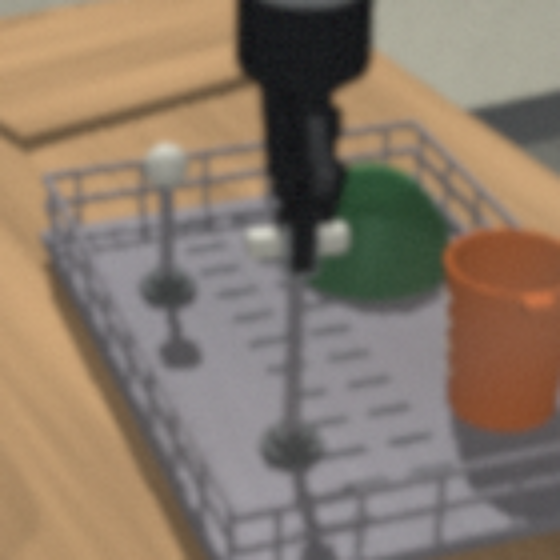

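The bar is still held at row 240, steady at about 11.5 N and 19.3 mm. After a short extra hold, I'll ease it down.

Request:
apply_moves(
  targets=[0,0,0,0,0,0,0,0,0,0,0,0,0,0,0,0,0,0,0,0,0,0,0,0,0,0,0,0,0.003,0,0,0,0,0,0,0.007,0,0,0,0,0,0,0.011,0,0,0,0,0,0,0.015,0,0,0,0,0,0,0.019,0,0,0,0,0,0,0.023,0,0,0,0,0,0,0.027,0,0,0,0,0,0,0.031,0,0,0,0,0,0],
)

```text
clock: 8.93
eef_pos: [0.5485, -0.0395, 0.1465]
tool_rot: [-0.42, 0.57, 0.42, 0.568]
ft_force: [2.1, -5.2, -8.3]
grip_width: 0.0129
```

Request:
apply_moves(
  targets=[0.004,0,0,0,0,0,0,0.008,0,0,0,0,0,0,0.012,0,0,0,0,0,0,0.016,0,0,0,0,0,0,0.02,0,0,0,0,0,0,0.024,0,0,0,0,0,0,0.028,0,0,0,0,0,0,0.032,0,0,0,0,0,0,0.036,0,0,0,0,0,0,0.04,0,0,0,0,0,0,0.043,0,0,0,0,0,0,0.045,0,0,0,0,0,0],
)

```text
clock: 9.93
eef_pos: [0.5485, -0.0395, 0.1364]
tool_rot: [-0.421, 0.569, 0.42, 0.568]
ft_force: [-0.6, -4.1, -1.8]
grip_width: 0.0128
```

Request:
apply_moves(
  targets=[0.002,0,0,0,0,0,0,0.004,0,0,0,0,0,0,0.006,0,0,0,0,0,0,0.008,0,0,0,0,0,0,0.01,0,0,0,0,0,0,0.012,0,0,0,0,0,0,0.014,0,0,0,0,0,0,0.014,0,0,0,0,0,0],
)

```text
clock: 10.6
eef_pos: [0.5486, -0.0395, 0.1342]
tool_rot: [-0.421, 0.569, 0.42, 0.568]
ft_force: [-2.8, -5.0, 3.4]
grip_width: 0.0128
```

```bash
python3 - <<'E'
from h import *
plan([.5486,-.0395,.1342],np.radians(73))
p,d=bot.camera("side"); cv2.imwrite("pics/s6.png",cv2.resize(p[110:250,180:320,::-1],(560,560)))
for i in range(2):
    bot.camera("side");print(bot.get_obs()['ft_force'])
E
```

```text
t 10.6 pos [ 0.5486 -0.0395  0.1342] F [-2.76 -4.97  3.4 ] q [-0.071  0.398 -0.033  1.139 -0.002  0.227] w 0.012848339523635443
[[-0.    -0.956  0.293]
 [-0.002  0.293  0.956]
 [-1.    -0.001 -0.002]]
shift units [-0.0001  0.0001 -0.0002]
turn units [-0.0018 -0.004   0.0011]
turn units [6.2814e+00 1.7000e-03 6.3000e-03]
[-2.38603846 -5.29510234  3.88726181]
[-1.94561994 -4.8433383   3.42978749]
```

View pics/s6.png

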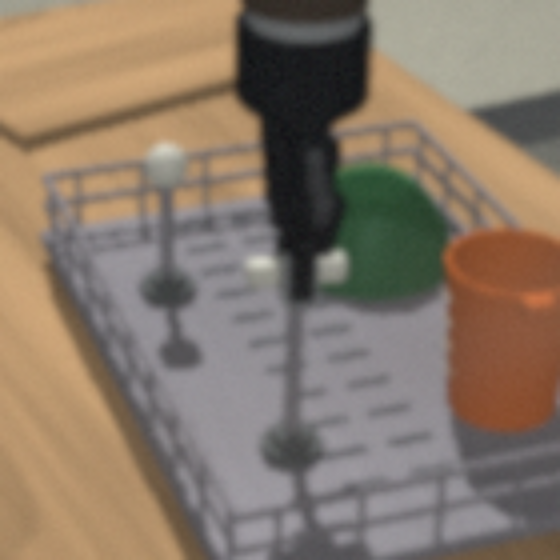

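Seated: bar back at row 268, z equal to the start value, with a light 3.5 N downward force. Releasing.

Request:
apply_moves(
  targets=[0,0,0,0,0,0,0.2,0,0,0,0,0,0,0.3,0,0,0,0,0,0,0.5,0,0,0,0,0,0,0.8,0,0,0,0,0,0,1,0,0,0,0,0,0,1,0,0,0,0,0,0,1,0,0,0,0,0,0,1,0,0,0,0,0,0,1,0,0,0,0,0,0,1],
)

```text
clock: 11.58
eef_pos: [0.5488, -0.0383, 0.1338]
tool_rot: [-0.421, 0.568, 0.421, 0.568]
ft_force: [-0.2, 0.2, -1.0]
grip_width: 0.0851
```

```bash
python3 - <<'E'
from h import *
plan([.5486,-.0385,.25],np.radians(73))
p,d=bot.camera("side"); cv2.imwrite("pics/s7.png",cv2.resize(p[110:250,180:320,::-1],(560,560)))
E
```

```text
t 11.5833 pos [ 0.5488 -0.0383  0.1338] F [-0.21  0.24 -1.01] q [-0.07   0.398 -0.034  1.139  0.     0.227] w 0.08508409723963171
[[-0.    -0.956  0.292]
 [ 0.     0.292  0.956]
 [-1.     0.     0.   ]]
shift units [-0.4649  0.0005 -0.0011]
turn units [-0.0002  0.     -0.0001]
turn units [ 6.283e+00 -1.000e-04 -0.000e+00]
```

View pics/s7.png

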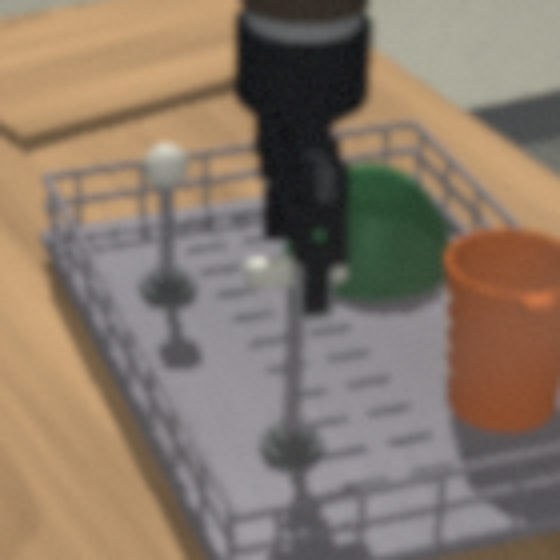

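The fingers are clear of the bar and the forces are about zero. Retreating straight up.

Request:
apply_moves(
  targets=[-0.02,0,0,0,0,0,1,-0.06,0,0,0,0,0,1,-0.12,0,0,0,0,0,1,-0.18,0,0,0,0,0,1,-0.24,0,0,0,0,0,1,-0.3,0,0,0,0,0,1,-0.36,0,0,0,0,0,1,-0.4,0,0,0,0,0,1,-0.42,0,0,0,0,0,1,-0.42,0,0,0,0,0,1,-0.42,0,0,0,0,0,1],
)

```text
clock: 12.55
eef_pos: [0.5488, -0.0383, 0.2387]
tool_rot: [-0.421, 0.568, 0.421, 0.568]
ft_force: [0.9, -0.0, -0.3]
grip_width: 0.0852
```

```bash
python3 - <<'E'
from h import *
p,d=bot.camera("side"); cv2.imwrite("pics/s8.png",p[:,:,::-1])
S=np.load("side0.npz")['p']
for q in(S,p): print(white(q,(235,165,275,190),150)[:3],white(q,(210,140,232,162),150)[0])
df=np.abs(S.astype(int)-p).max(2);r=df[180:260,180:350];print('changed px rack lower area',(r>40).sum())
for n,lo,hi in(("orange",(3,120,60),(20,255,255)),("green",(45,80,30),(90,255,255))):
    for q in(S,p):
        m=cv2.inRange(cv2.cvtColor(q,cv2.COLOR_RGB2HSV),lo,hi);m=m[145:220,250:335];M=cv2.moments(m,True);print(n,M['m00'],M['m10']/M['m00'],M['m01']/M['m00'])
print(bot.get_obs()['eef_pos'],bot.get_obs()['ft_force'],bot.get_obs()['clock'])
E
```

```text
(array([252.15294118, 174.51764706]), ((253.0, 175.0), (4.0, 24.0), 90.0), 85) [220.95833333 147.625     ]
(array([251.85263158, 174.69473684]), ((253.0, 175.0), (4.0, 24.0), 90.0), 95) [220.66666667 147.88888889]
changed px rack lower area 0
orange 1414.0 57.06011315417256 45.416548797736915
orange 1409.0 57.04613200851668 45.36337828246984
green 662.0 21.823262839879153 20.205438066465256
green 668.0 21.968562874251496 20.239520958083833
[ 0.54840445 -0.03826159  0.23812114] [-0.0067191   0.12836096 -0.24378577] 12.6
```

View pics/s8.png

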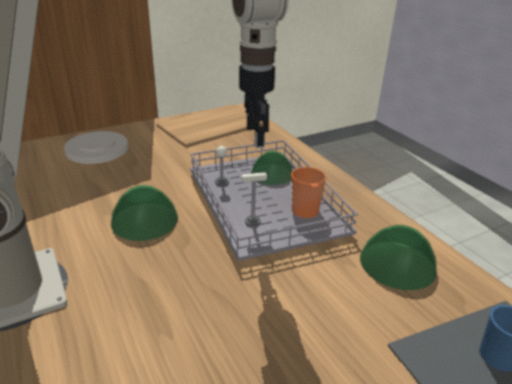

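Everything is where it was: bar at (252,175), ball at (221,148), jug and bowl unmoved, and the gripper is well clear. Handing in.

```bash
python3 -c "
from workcell import bot
print(bot.job_done())"
```

```text
the job is handed in; nothing more can be done
None
```

The post held. I gripped the crossbar, drew it up about 19 mm, held that pull for about 2.8 s, eased it down at about 12 mm/s until seated, let go and backed off. The job took about 12.6 s.

- **Pull force:** The wrist read 10.8 to 11.9 N during the hold. The 19.3 mm lift corresponds to 12.0 N by the spring figures, so the sensor read slightly lower. No reading came near 20 N.
- **Side load:** While gripped, the wrist also read 4 to 6 N sideways, because the grip was about 1–2 mm off centre. It vanished on release.
- **Seating:** Before release the tool was back at its starting height (0.1342 m), pressing down with about 3.5 N.
- **Final picture:** The bar, ball post, bowl and jug were all within about 0.3 pixel of where they started. The gripper was open and about 80 mm above the bar, with the wrist force near zero.

No check failed.

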